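# Find and prove the right crank on the keyed test shaft

## Task

Pick the one crank whose keyway is cut so that, on the keyed shaft of the blue test stand, its grip ends over the green pad when the shaft is turned counter-clockwise to its stop. Lift it by its hub, lower it over the key until fully home without dropping it, and let go before turning; then take it by its upright wooden grip, swing it gently counter-clockwise until the shaft is against its stop with the grip over the green pad, and let go. Leave the other two cranks and the things around where they are.

Things in the scene. Friction and masses are not known exactly. Their poses are not given: they have to be found in the camera images.
- crank_a_hub (a point): Centre (18 mm above the underside) of the hub of a loose hand crank, 0.4 to 0.7 kg: a square steel boss 48 x 48 mm, 36 mm high, sides along the point's x and y; 24.5 mm vertical through bore; one keyway 11 mm wide, reaching 17.5 mm from the bore axis, 90 degrees counter-clockwise from the arm (point +y), with a yellow mark on the boss top and side. x runs along the arm, z is up
- crank_a_grip (a point): Middle of crank_a's upright wooden grip: a cylinder 28 mm in diameter, 55 mm high, fixed to the arm (it does not spin), its axis 105 mm from the hub axis along the hub's x, this point 19.5 mm higher than the hub point. The arm between is a dark bar 24 mm wide, 10 mm thick, flush with the hub's underside
- crank_b_hub (a point): Centre (18 mm above the underside) of the hub of a loose hand crank, 0.4 to 0.7 kg: a square steel boss 48 x 48 mm, 36 mm high, sides along the point's x and y; 24.5 mm vertical through bore; one keyway 11 mm wide, reaching 17.5 mm from the bore axis, opposite the arm (point -x), with a yellow mark on the boss top and side. x runs along the arm, z is up
- crank_b_grip (a point): Middle of crank_b's upright wooden grip: a cylinder 28 mm in diameter, 55 mm high, fixed to the arm (it does not spin), its axis 105 mm from the hub axis along the hub's x, this point 19.5 mm higher than the hub point. The arm between is a dark bar 24 mm wide, 10 mm thick, flush with the hub's underside
- crank_c_hub (a point): Centre (18 mm above the underside) of the hub of a loose hand crank, 0.4 to 0.7 kg: a square steel boss 48 x 48 mm, 36 mm high, sides along the point's x and y; 24.5 mm vertical through bore; one keyway 11 mm wide, reaching 17.5 mm from the bore axis, 90 degrees clockwise from the arm (point -y), with a yellow mark on the boss top and side. x runs along the arm, z is up
- crank_c_grip (a point): Middle of crank_c's upright wooden grip: a cylinder 28 mm in diameter, 55 mm high, fixed to the arm (it does not spin), its axis 105 mm from the hub axis along the hub's x, this point 19.5 mm higher than the hub point. The arm between is a dark bar 24 mm wide, 10 mm thick, flush with the hub's underside
- shaft_seat (a point): Centre of the top of the 48 mm turning flange on the blue test stand (fixed 90 x 90 mm base), 38 mm above the bench; a hub fully home rests on it. A 22 mm shaft stands 32 mm up from it, tapered over its top 5 mm, with a brass key 8 mm wide along one side, out to 16 mm from the axis, 26 mm tall, a yellow mark below it. z is up; x points to the key and turns with the shaft
- shaft (a joint): Angle of the keyed shaft, rad, growing counter-clockwise seen from above, between hard stops at 0 and 1.05. Friction of about 0.12 N m holds it where it is left. It starts between 0 and 0.25
- pad_green_top (a point): Centre of the top of the fixed green pad, a disc 34 mm in diameter, 22 mm high on the bench, 105 mm from the shaft axis. The three pads stand where the grips of the three cranks would come to rest, within 15 mm, with the shaft at its 1.05 rad stop: one pad per crank. A fitted crank has play on the key, and pushed counter-clockwise leads it by 0 to 0.2 rad
- pad_one_top (a point): Centre of the top of a black pad of the same size, at another of the three places around the shaft
- pad_two_top (a point): Centre of the top of the other black pad of the same size
- mat: Black rubber mat 240 x 400 x 3 mm, fixed on the bench; the three cranks lie on it, underside down, 3 mm above the bench, in places drawn at random; they look alike except for where the keyway is cut. Origin at the centre of its underside
- saw: Bystander: a jeweller's piercing saw lying flat, 215 mm long, frame 85 mm deep, up to 26 mm high. Origin on its blade line at mid frame, at the bench; handle along +x, frame towards +y
- block: Bystander: a bare steel bench block 70 x 70 x 25 mm. Origin at the centre of its underside
- jar: Bystander: an amber jar with a black lid, 60 mm in diameter, 75 mm high. Origin at the centre of its underside
Mind the look-alikes: they are no part of the job. Leave any turquoise look-alike of the part that bears crank_a_hub alone.

How it is judged:
On the way, in this order (a step that is already met when the one before it is completed fails the run):
1. a crank is lifted off the mat, held at its hub (((height (world z) of crank_a_hub above 0.05 m and horizontal distance between the grasp point and crank_a_hub below 0.03 m and contact force between the fingers and crank_a above 1 N) or (height (world z) of crank_b_hub above 0.05 m and horizontal distance between the grasp point and crank_b_hub below 0.03 m and contact force between the fingers and crank_b above 1 N) or (height (world z) of crank_c_hub above 0.05 m and horizontal distance between the grasp point and crank_c_hub below 0.03 m and contact force between the fingers and crank_c above 1 N))), for 0.1 s.
2. the crank is fully home on the keyed shaft and let go, the shaft not yet turned beyond 0.5 rad (value of joint shaft below 0.5 rad and ((horizontal distance between crank_a_hub and shaft_seat below 0.005 m and z of crank_a_hub in the frame of shaft_seat below 0.022 m and angle between crank_a_hub's own z axis and vertical below 0.08 rad and contact force between the fingers and crank_a below 0.1 N) or (horizontal distance between crank_b_hub and shaft_seat below 0.005 m and z of crank_b_hub in the frame of shaft_seat below 0.022 m and angle between crank_b_hub's own z axis and vertical below 0.08 rad and contact force between the fingers and crank_b below 0.1 N) or (horizontal distance between crank_c_hub and shaft_seat below 0.005 m and z of crank_c_hub in the frame of shaft_seat below 0.022 m and angle between crank_c_hub's own z axis and vertical below 0.08 rad and contact force between the fingers and crank_c below 0.1 N))), for 0.2 s.
3. the seated crank is swung past 0.6 rad with the gripper at its grip (value of joint shaft above 0.6 rad and ((horizontal distance between crank_a_hub and shaft_seat below 0.005 m and z of crank_a_hub in the frame of shaft_seat below 0.022 m and angle between crank_a_hub's own z axis and vertical below 0.08 rad and horizontal distance between the grasp point and crank_a_grip below 0.035 m and contact force between the fingers and crank_a above 0.3 N) or (horizontal distance between crank_b_hub and shaft_seat below 0.005 m and z of crank_b_hub in the frame of shaft_seat below 0.022 m and angle between crank_b_hub's own z axis and vertical below 0.08 rad and horizontal distance between the grasp point and crank_b_grip below 0.035 m and contact force between the fingers and crank_b above 0.3 N) or (horizontal distance between crank_c_hub and shaft_seat below 0.005 m and z of crank_c_hub in the frame of shaft_seat below 0.022 m and angle between crank_c_hub's own z axis and vertical below 0.08 rad and horizontal distance between the grasp point and crank_c_grip below 0.035 m and contact force between the fingers and crank_c above 0.3 N))), for 0.05 s.
At the end, for the whole second after the job is handed in: one crank is home on the shaft (axes within 5 mm, underside within 4 mm of the flange, upright within 0.08 rad), shaft at 0.97 rad or more, grip within 25 mm of the green pad centre seen from above, at rest and let go; the other two cranks within 30 mm of their start (value of joint shaft above 0.97 rad and ((horizontal distance between crank_a_hub and shaft_seat below 0.005 m and z of crank_a_hub in the frame of shaft_seat below 0.022 m and angle between crank_a_hub's own z axis and vertical below 0.08 rad and horizontal distance between crank_a_grip and pad_green_top below 0.025 m and linear speed of crank_a below 0.02 m/s and contact force between the fingers and crank_a below 0.1 N and distance of each of crank_b_hub, crank_c_hub from where it was at the start of the episode below 0.03 m) or (horizontal distance between crank_b_hub and shaft_seat below 0.005 m and z of crank_b_hub in the frame of shaft_seat below 0.022 m and angle between crank_b_hub's own z axis and vertical below 0.08 rad and horizontal distance between crank_b_grip and pad_green_top below 0.025 m and linear speed of crank_b below 0.02 m/s and contact force between the fingers and crank_b below 0.1 N and distance of each of crank_a_hub, crank_c_hub from where it was at the start of the episode below 0.03 m) or (horizontal distance between crank_c_hub and shaft_seat below 0.005 m and z of crank_c_hub in the frame of shaft_seat below 0.022 m and angle between crank_c_hub's own z axis and vertical below 0.08 rad and horizontal distance between crank_c_grip and pad_green_top below 0.025 m and linear speed of crank_c below 0.02 m/s and contact force between the fingers and crank_c below 0.1 N and distance of each of crank_a_hub, crank_b_hub from where it was at the start of the episode below 0.03 m))); the robot touches nothing.
It fails at once if the crank is dropped or slammed down on the shaft (hub over the shaft and moving faster than 0.4 m/s) ((horizontal distance between crank_a_hub and shaft_seat below 0.006 m and z of crank_a_hub in the frame of shaft_seat below 0.06 m and linear speed of crank_a above 0.4 m/s) or (horizontal distance between crank_b_hub and shaft_seat below 0.006 m and z of crank_b_hub in the frame of shaft_seat below 0.06 m and linear speed of crank_b above 0.4 m/s) or (horizontal distance between crank_c_hub and shaft_seat below 0.006 m and z of crank_c_hub in the frame of shaft_seat below 0.06 m and linear speed of crank_c above 0.4 m/s)).
It fails at once if the shaft is swung faster than 2.5 rad/s (velocity of joint shaft above 2.5 rad/s).
It fails at once if the saw, the block or the jar is moved more than 30 mm (distance of any of saw, block, jar from where it was at the start of the episode above 0.03 m).
It also fails if it takes over 59 s, if anything falls off the work surface, if the arm or the gripper's body presses on something with over 40 N, if the wrist force passes 120 N, or if a joint passes its speed limit or range.

## Robot

A 6-joint arm with a two-finger parallel gripper is mounted at the origin on the work surface. World frame = base frame: x ahead of the robot, y to its left, z up, the work surface at z = 0. Lengths are in m, angles in rad, forces in N, time in s.
With the tool pointing down it reaches from about 0.375 to 0.9 m from the base axis. Payload 3.1 kg.
Tool frame: the origin (TCP) lies between the finger pads; the fingertips stand 17 mm ahead of it and the grasp point (between the pads) lies 2 mm behind it; z points along the fingers, y is the line along which they close (so a half turn about z gives the same grasp; the last joint's range is limited). The gripper opens to 85 mm and grips with 20 to 120 N. Pads are 22 mm wide; open, the fingers measure 114 mm over their backs; the gripper's body (76 mm by 85 mm) begins 54 mm behind the grasp point. The pads swing forward as they close: fully open they stand 13 mm farther back than shut.
Start: joints at [1.167, 0.527, 1.433, -0, 1.181, -0.178], TCP at [0.14, 0.609, 0.248] pointing down, gripper open.
Joint ranges: [-3.08, 3.08], [-0.75, 2.2], [0.22, 2.44], [-1.43, 4.57], [0, 2.65], [-2.85, 2.85]. Speed limits (rad/s): [2.79, 2.79, 3.14, 3.14, 3.14, 3.14].

## Interface

Orientations are given as a unit quaternion [x, y, z, w].
In Python, from station import sense, vision, order gives the robot as it stands.
- The arm moves only by the shell command python3 -m crank 'ROWS' [OPENING] [FORCE]. ROWS is JSON, a list of rows, each an object with "dp": the shift along the world's x, y, z in units of 30 mm (1.0 is 30 mm), a list of three; "angular": the turn, a rotation vector about the world's x, y, z in degrees, a list of three. In form: [{"dp": [dx, dy, dz], "angular": [ax, ay, az]}, ...]. A call has 1 to 20 rows; each row shifts and turns the commanded pose from where the row before left it; what a row does not reach is not made up. A row lasts 1/10 s, in which the tool goes at most 50 mm and 8.59 degrees, less where a joint would pass 70% of its speed; a pose out of reach is approached as far as the arm can. A call is refused whole if a number of a shift passes 1 or a number of a turn 8.59, either way. A call with a gripper value outside its range is refused whole. OPENING is the closure, from 0 (fully open) to 1 (shut), set as the call begins (- or left out, the last holds). The fingers move at their own pace and stop on an object; FORCE is the grip in N (left out, the last holds). Time passes only in rows, so rows that do not move let the fingers close. It gives the time, the measured TCP pose, the force, the opening and the grip force at its end, in the units of the state.
- sense(): the state, without advancing time (a new reading comes with each control period).
- vision.snapshot(name): name is "side" or "top"; returns a dict with "image" (400x640x3 uint8, blue, green, red), "range_z" (400x640 float32, m along the optical axis (not along the pixel's ray), 0 where there is no reading), "mtx" (3x3 intrinsics, pixels), "pose" (4x4, takes a point from camera to world coordinates). Camera axes: x right, y down, z forward; pixel columns grow to the right and rows downward; lengths in m; the calibration is good to about 2 mm. A picture is of the moment at which its call begins.
- order.sign_off(): hands the job in; it is judged then, once.
The state is a dict: "t": time; "q": joint angles; "qd": joint speeds; "tau": joint torques, N m; "tcp_pos": TCP position; "tool_rot": TCP orientation; "force": force on the tool from outside, world axes, zero at the start; "ft_torque": the same for the moment, N m; "finger_gap": opening from 0.0 (shut) to 1.0 (fully open); "gripper_force": force on a finger pad.
Only numpy, scipy, OpenCV 4.12 (cv2) and the standard library are available. Lean on these libraries where they do the work, as an engineer would, in place of code of your own. Each camera call takes 0.05 s, during which the arm holds its last target. There are 200 camera calls.

## Working session

There is one attempt and no reset: what is moved stays moved. The work goes in short steps, Python scripts to look and compute and a shell command to move; the robot and the scene stay as the last step left them, time stands still between calls to the robot, and variables do not carry over. Pictures are saved under pics/ and viewed, at most 10 in all, crops included, and the job is handed in when it is done.

```bash
mkdir -p pics; ls
python3 - <<'E'
from station import sense, vision
import cv2, numpy as np
for n in("top","side"):
    s=vision.snapshot(n); cv2.imwrite(f"pics/{n}0.png",s["image"]); np.savez(f"{n}0.npz",**s)
    print(n,s["mtx"].tolist(),np.round(s["pose"],3).tolist())
print(sense())
E
```

```text
pics
top [[390.44292892537806, 0.0, 319.4282843351455], [0.0, 390.44292892537806, 201.58737100162404], [0.0, 0.0, 1.0]] [[-0.013, -0.989, 0.151, 0.329], [-1.0, 0.017, 0.024, 0.104], [-0.026, -0.15, -0.988, 1.377], [0.0, 0.0, 0.0, 1.0]]
side [[402.37610904315704, 0.0, 322.787968294387], [0.0, 402.37610904315704, 196.40655348354386], [0.0, 0.0, 1.0]] [[0.948, -0.198, 0.249, 0.223], [-0.318, -0.548, 0.774, -0.725], [-0.017, -0.813, -0.582, 0.709], [0.0, 0.0, 0.0, 1.0]]
{'t': 0.1, 'q': array([ 1.16650560e+00,  5.28359447e-01,  1.43377123e+00,  1.71473775e-05,
        1.18144370e+00, -1.78497345e-01]), 'qd': array([ 0.00089471, -0.00313311, -0.00150588,  0.00134985, -0.00147455,
        0.00038055]), 'tau': array([-3.49610191e-04, -4.43306994e+01, -1.78585553e+01, -2.14800675e-04,
        3.93918759e-03,  3.10159749e-05]), 'tcp_pos': array([0.13964255, 0.60856496, 0.24744085]), 'tool_rot': array([ 1.12660209e-01,  9.93633079e-01, -9.46817063e-04, -2.92258069e-04]), 'force': array([-0.44022941,  0.74977775,  0.32216981]), 'ft_torque': array([-0.00618934,  0.03861503,  0.01907053]), 'gripper_force': 0.0, 'finger_gap': 0.9958366756785958}
```

View pics/top0.png

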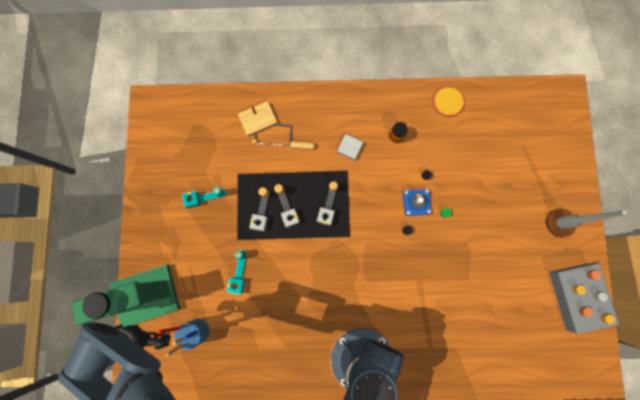

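View pics/side0.png

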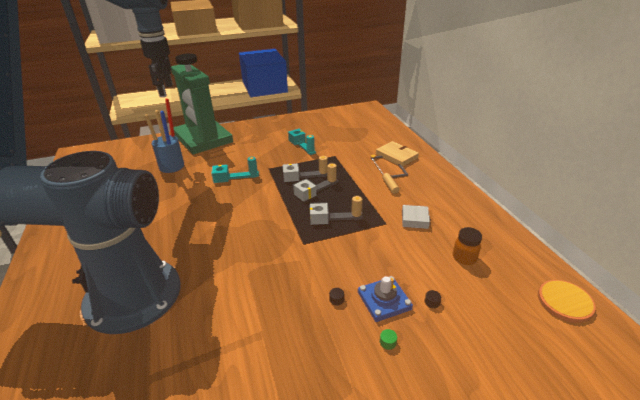

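Top view: three cranks lie on the mat, with hubs at (259,222), (289,217) and (327,215). The stand is at (418,201), the green pad at (446,212), and the black pads at (427,175) and (407,230). The look-alikes are turquoise, at (190,199) and (235,286). I'll zoom in on the cranks and the stand.

Run:
```python
import cv2, numpy as np
t=np.load("top0.npz")["image"]; s=np.load("side0.npz")["image"]
R=lambda im,x,y,w,h:cv2.resize(im[y:y+h,x:x+w],(400,300),interpolation=cv2.INTER_CUBIC)
o=np.vstack([np.hstack([R(t,240,170,112,84),R(t,390,160,80,60)]),np.hstack([R(s,272,150,100,75),R(s,320,270,120,90)])])
cv2.imwrite("pics/crop1.png",o)
```

```text
(no output)
```

View pics/crop1.png

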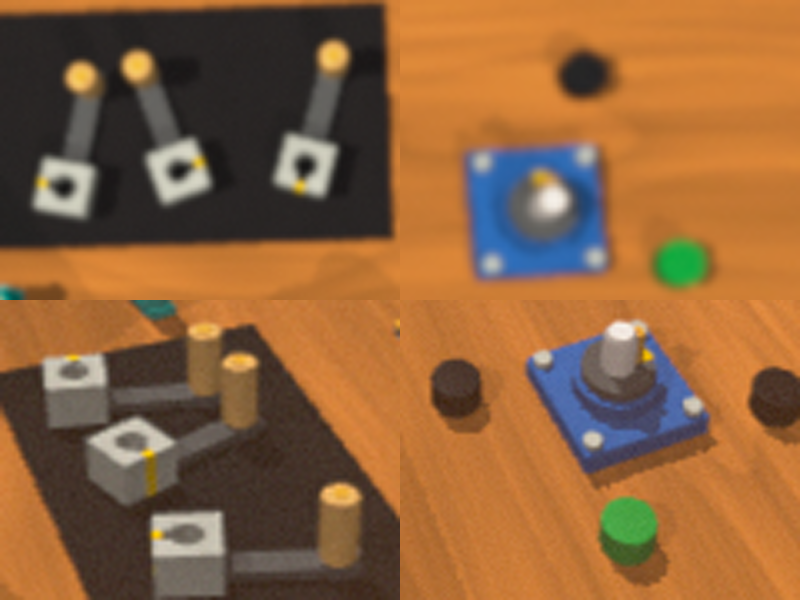

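The key points up in the image, roughly 0 rad world. At the stop, crank a's arm would point to about 60° in the image, b's to about 330° (the green pad) and c's to about 240°. So I want crank b, with its keyway opposite the arm: the rightmost one, hub (327,215), yellow mark on the side away from the grip. The candidates I rule out are (259,222), mark on the left (a); (289,217), mark on the right (c); and the turquoise parts. Next I'll measure.

```bash
cat > h.py <<'E'
import numpy as np, cv2
def ray(s,u,v,z):
    K,P=s["mtx"],s["pose"]; d=P[:3,:3]@np.linalg.solve(K,[u,v,1.]); o=P[:3,3]
    return o+d*((z-o[2])/d[2])
def blobs(m,roi,amin=6):
    x,y,w,h=roi; k=np.zeros(m.shape,np.uint8); k[y:y+h,x:x+w]=m[y:y+h,x:x+w]
    n,l,st,c=cv2.connectedComponentsWithStats(k)
    return [(c[i],st[i,4],l==i) for i in range(1,n) if st[i,4]>=amin]
def hsv(s,lo,hi): return cv2.inRange(cv2.cvtColor(s["image"],cv2.COLOR_BGR2HSV),lo,hi)
E
python3 - <<'E'
import numpy as np,cv2
from h import *
for n,rois in (("top",dict(hub=(308,198,36,32),grip=(325,176,18,18),st=(395,180,45,40),pg=(435,200,25,25))),("side",dict(hub=(300,195,35,35),grip=(345,190,20,40),st=(350,265,70,60),pg=(375,325,30,25)))):
    s=dict(np.load(n+"0.npz"))
    wh=hsv(s,(0,0,150),(179,70,255)); ye=hsv(s,(20,150,120),(35,255,255)); gr=hsv(s,(45,120,60),(80,255,255)); bl=hsv(s,(100,130,60),(125,255,255)); wood=hsv(s,(8,70,150),(22,230,255))
    for nm,m,r,z in (("hubtop",wh,"hub",.039),("hubyel",ye,"hub",.039),("griptop",wood,"grip",.068),("shafttop",wh,"st",.07),("keyyel",ye,"st",.03),("pad",gr,"pg",.022),("blue",bl,"st",.03)):
        for c,a,l in blobs(m,rois[r]):
            print(n,nm,np.round(c,1),a,np.round(ray(s,*c,z),4),"depth z:",end=" ")
            ys,xs=np.nonzero(l);d=s["range_z"][ys,xs];pc=np.linalg.solve(s["mtx"],np.vstack([xs,ys,np.ones_like(xs)]))*d
            w=s["pose"][:3,:3]@pc+s["pose"][:3,3:];print(np.round(np.median(w,axis=1),3))
            if nm in("hubtop",) or nm=="blue":
                k=cv2.convexHull(np.argwhere(l)[:,::-1].astype(np.int32)); R=cv2.minAreaRect(k); b=cv2.boxPoints(R)
                q=np.array([ray(s,*p,z)[:2] for p in b]); print("   rect c",np.round(R[0],1),np.round(ray(s,*R[0],z),4),"sides",np.round(np.linalg.norm(np.roll(q,-1,0)-q,axis=1),3),"yaw",np.round(np.degrees(np.arctan2(*(np.roll(q,-1,0)-q)[:,::-1].T)),1))
E
```

```text
top hubtop [325.2 215.2] 142 [0.4855 0.1169 0.039 ] depth z: [0.486 0.114 0.04 ]
   rect c [325.1 215.8] [0.4833 0.1175 0.039 ] sides [0.049 0.047 0.049 0.047] yaw [ -16.6 -107.   163.1   73.1]
top hubyel [323.4 221.9] 8 [0.4624 0.1236 0.039 ] depth z: [0.462 0.123 0.032]
top griptop [332.6 185.5] 55 [0.5836 0.0901 0.068 ] depth z: [0.585 0.089 0.069]
top shafttop [426.3 190.2] 15 [ 0.5612 -0.226   0.07  ] depth z: [ 0.57  -0.237  0.021]
top shafttop [406.  191.7] 12 [ 0.5573 -0.1575  0.07  ] depth z: [ 0.565 -0.167  0.023]
top shafttop [419.8 199.7] 37 [ 0.529  -0.2024  0.07  ] depth z: [ 0.529 -0.202  0.069]
top shafttop [407.7 212.5] 14 [ 0.4864 -0.16    0.07  ] depth z: [ 0.492 -0.17   0.022]
top shafttop [428.6 211.4] 13 [ 0.489  -0.2297  0.07  ] depth z: [ 0.496 -0.242  0.021]
top pad [445.6 212.2] 70 [ 0.4911 -0.3004  0.022 ] depth z: [ 0.491 -0.3    0.023]
top blue [416.  202.6] 337 [ 0.5251 -0.1983  0.03  ] depth z: [ 0.523 -0.195  0.019]
   rect c [416.6 202.1] [ 0.527  -0.2005  0.03  ] sides [0.085 0.082 0.085 0.082] yaw [ -85.7 -178.    94.3    2.5]
side hubtop [319.  208
[... 733 characters left out ...]
07  ] depth z: [ 0.565 -0.238  0.022]
side shafttop [377.4 311.1] 25 [ 0.4751 -0.2752  0.07  ] depth z: [ 0.494 -0.241  0.023]
side keyyel [393.6 286.4] 8 [ 0.5525 -0.1978  0.03  ] depth z: [ 0.549 -0.205  0.038]
side pad [388.1 337. ] 204 [ 0.4873 -0.3052  0.022 ] depth z: [ 0.488 -0.305  0.022]
side blue [372.7 298.9] 252 [ 0.4949 -0.2146  0.03  ] depth z: [ 0.498 -0.203  0.018]
   rect c [376.  300.2] [ 0.4999 -0.22    0.03  ] sides [0.044 0.087 0.04  0.084] yaw [  20.1  -86.9 -162.6   95.1]
side blue [401.7 299.3] 80 [ 0.5524 -0.236   0.03  ] depth z: [ 0.559 -0.228  0.018]
   rect c [402.  297.2] [ 0.5556 -0.231   0.03  ] sides [0.018 0.057 0.017 0.057] yaw [ -12.  -113.6  167.7   67.3]
```

```bash
python3 -m crank '[{"dp":[0.3,-0.5,0],"angular":[0,0,-1]},{"dp":[0.7,-1,0],"angular":[0,0,-1]},{"dp":[0.7,-1,0],"angular":[0,0,-1]},{"dp":[0.7,-1,0],"angular":[0,0,0]},{"dp":[0.7,-1,0],"angular":[0,0,0]},{"dp":[0.7,-1,0],"angular":[0,0,0]},{"dp":[0.7,-1,0],"angular":[0,0,0]},{"dp":[0.7,-1,0],"angular":[0,0,0]},{"dp":[0.7,-1,0],"angular":[0,0,0]},{"dp":[0.7,-1,-0.3],"angular":[0,0,0]},{"dp":[0.7,-1,-0.5],"angular":[0,0,0]},{"dp":[0.7,-1,-0.5],"angular":[0,0,0]},{"dp":[0.7,-1,-0.5],"angular":[0,0,0]},{"dp":[0.7,-1,-0.5],"angular":[0,0,0]},{"dp":[0.7,-1,-0.5],"angular":[0,0,0]},{"dp":[0.7,-1,-0.5],"angular":[0,0,0]},{"dp":[0.6,-0.9,-0.5],"angular":[0,0,0]},{"dp":[0,0,-0.5],"angular":[0,0,0]},{"dp":[0,0,0],"angular":[0,0,0]},{"dp":[0,0,0],"angular":[0,0,0]}]' 0
python3 - <<'E'
import numpy as np
from h import *
# key mark / shaft, weighted yellow saliency
for n,roi,z in (("top",(408,185,24,22),.038),("side",(375,268,28,26),.038)):
    s=dict(np.load(n+"0.npz")); x,y,w,h=roi
    I=s["image"][y:y+h,x:x+w].astype(float); sal=np.clip(np.minimum(I[...,1],I[...,2])-I[...,0]-60,0,None)
    yy,xx=np.mgrid[y:y+h,x:x+w]; print(n,np.c_[xx[sal>0],yy[sal>0],sal[sal>0]].astype(int).tolist())
    c=[(xx*sal).sum()/sal.sum(),(yy*sal).sum()/sal.sum()]; print(c,ray(s,*c,z),ray(s,*c,.034))
E
```

```text
t: 2.1
tcp_pos: [0.4812, 0.1172, 0.1191]
tool_rot: [0.139, 0.99, -0.0, -0.001]
force: [0.3, -0.2, -0.1]
finger_gap: 1.0
gripper_force: 0.0
top [[408, 185, 3], [409, 185, 1], [410, 185, 2], [411, 185, 2], [412, 185, 4], [413, 185, 6], [414, 185, 6], [415, 185, 6], [416, 185, 6], [417, 185, 6], [418, 185, 6], [419, 185, 7], [420, 185, 7], [421, 185, 6], [422, 185, 6], [423, 185, 5], [424, 185, 5], [425, 185, 5], [426, 185, 7], [427, 185, 9], [428, 185, 9], [429, 185, 9], [430, 185, 9], [431, 185, 9], [408, 186, 3], [409, 186, 1], [410, 186, 1], [411, 186, 1], [413, 186, 1], [414, 186, 2], [415, 186, 3], [416, 186, 2], [417, 186, 3], [418, 186, 4], [419, 186, 2], [420, 186, 3], [421, 186, 4], [422, 186, 3], [423, 186, 3], [424, 186, 2], [425, 186, 5], [426, 186, 7], [427, 186, 9], [428, 186, 9], [429, 186, 9], [430, 186, 11], [431, 186, 11], [408, 187, 4], [409, 187, 1], [427, 187, 2], [428, 187, 5], [429, 187, 9], [430, 187, 13], [431, 187, 13], [430, 188, 8], [431, 188, 13], [431, 189, 12], [431, 190, 7], [431, 191, 2], [417, 195, 36], [418, 195, 47], [419, 195, 19], [417, 196, 25], [
[... 3428 characters left out ...]
 24], [392, 279, 48], [396, 279, 1], [397, 279, 1], [399, 279, 3], [400, 279, 6], [401, 279, 7], [402, 279, 6], [375, 280, 4], [391, 280, 14], [392, 280, 37], [400, 280, 8], [401, 280, 4], [402, 280, 4], [398, 281, 1], [400, 281, 2], [401, 281, 4], [402, 281, 1], [400, 282, 2], [402, 282, 2], [400, 283, 1], [401, 283, 1], [402, 283, 4], [400, 284, 2], [392, 285, 2], [393, 285, 96], [394, 285, 20], [402, 285, 1], [392, 286, 9], [393, 286, 109], [394, 286, 129], [395, 286, 18], [392, 287, 15], [393, 287, 107], [394, 287, 121], [395, 287, 39], [393, 288, 12]]
[np.float64(391.6106346483705), np.float64(278.882790165809)] [ 0.55425876 -0.18298808  0.038     ] [ 0.55623202 -0.17975622  0.034     ]
```

```bash
python3 -m crank '[{"dp":[0.05,0,-0.6],"angular":[0,0,0]},{"dp":[0,0,-0.6],"angular":[0,0,0]},{"dp":[0,0,-0.6],"angular":[0,0,0]},{"dp":[0,0,-0.6],"angular":[0,0,0]},{"dp":[0,0,-0.4],"angular":[0,0,0]},{"dp":[0,0,-0.25],"angular":[0,0,0]},{"dp":[0,0,0],"angular":[0,0,0]},{"dp":[0,0,0],"angular":[0,0,0]}]'
python3 -m crank '[{"dp":[0,0,0],"angular":[0,0,0]},{"dp":[0,0,0],"angular":[0,0,0]},{"dp":[0,0,0],"angular":[0,0,0]},{"dp":[0,0,0],"angular":[0,0,0]},{"dp":[0,0,0],"angular":[0,0,0]},{"dp":[0,0,0],"angular":[0,0,0]},{"dp":[0,0,0],"angular":[0,0,0]},{"dp":[0,0,0],"angular":[0,0,0]}]' 1 60
python3 - <<'E'
import numpy as np
from h import *
t=dict(np.load("top0.npz")); s=dict(np.load("side0.npz"))
for z in(.038,.05,.064): print("top",z,ray(t,417.8,195.4,z))
print("side brass .064",ray(s,391.7,279.3,.064),"mark .038",ray(s,393.7,286.5,.038),ray(s,393.7,286.5,.034))
E
```

```text
t: 2.9
tcp_pos: [0.4837, 0.1173, 0.0283]
tool_rot: [0.138, 0.99, 0.0, 0.0]
force: [0.6, -0.5, 0.5]
finger_gap: 1.004
gripper_force: 0.0
t: 3.7
tcp_pos: [0.4837, 0.1169, 0.0286]
tool_rot: [0.139, 0.99, -0.0, 0.001]
force: [0.3, -1.0, 6.2]
finger_gap: 0.549
gripper_force: 63.8
top 0.038 [ 0.54911589 -0.20386654  0.038     ]
top 0.05 [ 0.54714672 -0.20110392  0.05      ]
top 0.064 [ 0.54484935 -0.19788087  0.064     ]
side brass .064 [ 0.54107951 -0.20512822  0.064     ] mark .038 [ 0.54861585 -0.20442857  0.038     ] [ 0.55055545 -0.20132459  0.034     ]
```

```bash
python3 -m crank '[{"dp":[0,0,0.2],"angular":[0,0,0]},{"dp":[0,0,0.5],"angular":[0,0,0]},{"dp":[0,0,0.7],"angular":[0,0,0]},{"dp":[0,0,0.7],"angular":[0,0,0]},{"dp":[0,0,0.7],"angular":[0,0,0]},{"dp":[0,0,0.7],"angular":[0,0,0]},{"dp":[0,0,0.2],"angular":[0,0,0]},{"dp":[0,0,0],"angular":[0,0,0]}]'
python3 -m crank '[{"dp":[0,-0.3,0],"angular":[0,0,-4]},{"dp":[0.1,-0.6,0],"angular":[0,0,-8.5]},{"dp":[0.1,-0.6,0],"angular":[0,0,-8.5]},{"dp":[0.1,-0.6,0],"angular":[0,0,-8.5]},{"dp":[0.1,-0.6,0],"angular":[0,0,-8.5]},{"dp":[0.1,-0.6,0],"angular":[0,0,-8.5]},{"dp":[0.1,-0.6,0],"angular":[0,0,-8.5]},{"dp":[0.1,-0.6,0],"angular":[0,0,-8.5]},{"dp":[0.1,-0.6,0],"angular":[0,0,-8.5]},{"dp":[0.1,-0.6,0],"angular":[0,0,-8.5]},{"dp":[0.1,-0.6,0],"angular":[0,0,-8.5]},{"dp":[0.1,-0.6,0],"angular":[0,0,-8.5]},{"dp":[0.1,-0.6,0],"angular":[0,0,-8.5]},{"dp":[0.1,-0.6,0],"angular":[0,0,-8.5]},{"dp":[0.1,-0.6,0],"angular":[0,0,-8.5]},{"dp":[0.1,-0.6,0],"angular":[0,0,-8.5]},{"dp":[0,-0.6,0],"angular":[0,0,-8.5]},{"dp":[0,-0.6,0],"angular":[0,0,-8.5]},{"dp":[0,-0.3,0],"angular":[0,0,-6]},{"dp":[0,0,0],"angular":[0,0,0]}]'
python3 - <<'E'
from station import sense, vision
import cv2, numpy as np
R=lambda im,x,y,w,h:cv2.resize(im[y:y+h,x:x+w],(400,480),interpolation=cv2.INTER_CUBIC)
o=[]
for n,r in(("top",(390,170,60,72)),("side",(330,220,100,120))):
    s=vision.snapshot(n); np.savez(f"{n}1.npz",**s); o.append(R(s["image"],*r))
cv2.imwrite("pics/c2.png",np.hstack(o)); print(sense()["tcp_pos"],sense()["tool_rot"])
E
```

```text
t: 4.5
tcp_pos: [0.4833, 0.1172, 0.1392]
tool_rot: [0.139, 0.99, 0.0, 0.0]
force: [0.8, 1.1, -6.1]
finger_gap: 0.55
gripper_force: 63.3
t: 6.5
tcp_pos: [0.5277, -0.2078, 0.137]
tool_rot: [0.997, 0.082, -0.001, -0.001]
force: [0.4, 0.4, -5.9]
finger_gap: 0.549
gripper_force: 63.1
[ 0.52733332 -0.20612656  0.1373051 ] [ 0.99645263  0.08413645 -0.00130329 -0.0012314 ]
```

View pics/c2.png

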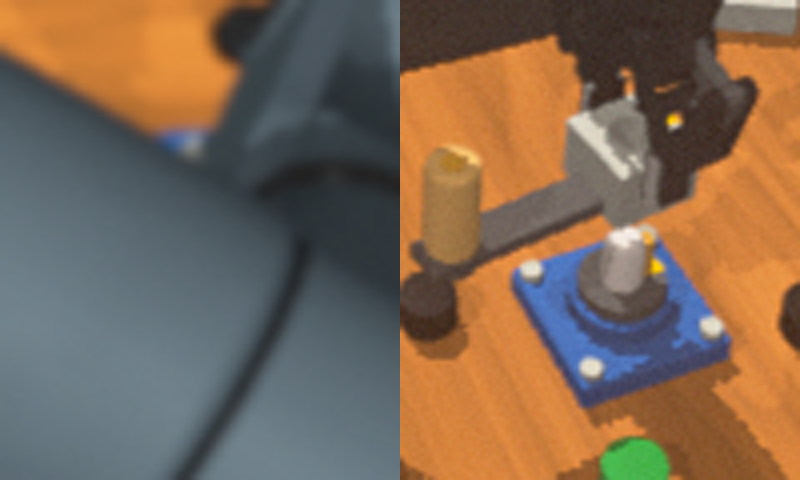

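Run:
```python
import numpy as np
from h import *
s=dict(np.load("side1.npz")); s0=dict(np.load("side0.npz"))
def cloud(s,roi):
    x,y,w,h=roi; yy,xx=np.mgrid[y:y+h,x:x+w]; d=s["range_z"][y:y+h,x:x+w]
    p=np.linalg.solve(s["mtx"],np.vstack([xx.ravel(),yy.ravel(),np.ones(xx.size)]))*d.ravel()
    return (s["pose"][:3,:3]@p+s["pose"][:3,3:]).T, s["image"][y:y+h,x:x+w].reshape(-1,3).astype(int)
P,C=cloud(s,(333,250,20,40)); g=P[(P[:,1]<-.1)&(P[:,1]>-.3)]
print("grip zmax",np.sort(g[:,2])[-8:].round(4)); 
for z0 in(.170,.173): q=g[g[:,2]>z0]; print("griptop",len(q),q.mean(0).round(4),q.min(0).round(4),q.max(0).round(4))
P,C=cloud(s,(370,244,25,32)); k=(P[:,2]>.143)&(P[:,2]<.152)&(C.min(1)>110); q=P[k]; print("hubtop",len(q),q.mean(0).round(4)); 
A=np.c_[q[:,:2]-q[:,:2].mean(0),np.ones(len(q))]; print("plane slope",np.linalg.lstsq(A,q[:,2],rcond=None)[0].round(3))
P,C=cloud(s0,(375,270,22,30))
for z0,z1 in((.066,.075),(.05,.065)): q=P[(P[:,2]>z0)&(P[:,2]<z1)]; print("shaft",z0,len(q),q.mean(0).round(4),q.min(0).round(4),q.max(0).round(4))
t=dict(np.load("top0.npz"));P,C=cloud(t,(408,188,24,22))
for z0,z1 in((.064,.075),(.055,.064)): q=P[(P[:,2]>z0)&(P[:,2]<z1)]; print("top shaft",z0,len(q),q.mean(0).round(4),q.min(0).round(4),q.max(0).round(4))
q=P[(P[:,2]>.03)&(P[:,2]<.045)]; print("top flange",len(q),q.mean(0).round(4),q.min(0).round(4),q.max(0).round(4))
```

```text
grip zmax [0.1785 0.1785 0.1785 0.1786 0.1787 0.1787 0.179  0.1794]
griptop 146 [ 0.4191 -0.2268  0.1756] [ 0.407  -0.2384  0.1702] [ 0.4327 -0.2115  0.1794]
griptop 124 [ 0.4195 -0.2257  0.1763] [ 0.407  -0.2384  0.173 ] [ 0.4327 -0.2115  0.1794]
hubtop 189 [ 0.5118 -0.2054  0.1473]
plane slope [-0.009 -0.005  0.147]
shaft 0.066 54 [ 0.5259 -0.2068  0.0692] [ 0.5169 -0.2152  0.0661] [ 0.5354 -0.197   0.0723]
shaft 0.05 64 [ 0.5275 -0.2109  0.0585] [ 0.5161 -0.2166  0.0501] [ 0.5437 -0.2012  0.0647]
top shaft 0.064 28 [ 0.5304 -0.2036  0.0688] [ 0.5215 -0.2144  0.0645] [ 0.5426 -0.194   0.0733]
top shaft 0.055 11 [ 0.5323 -0.2025  0.0611] [ 0.5192 -0.2149  0.0578] [ 0.5464 -0.1954  0.0637]
top flange 148 [ 0.5287 -0.202   0.037 ] [ 0.5023 -0.2349  0.03  ] [ 0.5688 -0.1768  0.0446]
```

The side view shows the crank level in the gripper with its grip at (344,260), just above the shaft at (386,279). It needs about +2.5 mm x, +1.5 mm y and −3.5° to line up.

```bash
python3 -m crank '[{"dp":[0.08,0.05,-0.25],"angular":[0,0,-3.5]},{"dp":[0,0,-0.4],"angular":[0,0,0]},{"dp":[0,0,-0.35],"angular":[0,0,0]},{"dp":[0,0,-0.2],"angular":[0,0,0]},{"dp":[0,0,0],"angular":[0,0,0]},{"dp":[0,0,0],"angular":[0,0,0]}]'
python3 - <<'E'
from station import sense, vision
import cv2, numpy as np
s=vision.snapshot("side"); np.savez("side2.npz",**s); im=s["image"]
cv2.imwrite("pics/c3.png",cv2.resize(im[245:320,335:435],(800,600),interpolation=cv2.INTER_CUBIC)); print(sense()["tcp_pos"],sense()["force"])
E
```

```text
t: 7.2
tcp_pos: [0.5308, -0.2053, 0.1026]
tool_rot: [0.999, 0.053, -0.0, -0.0]
force: [-0.3, -0.1, -6.1]
finger_gap: 0.549
gripper_force: 63.1
[ 0.53101737 -0.2054984   0.10293697] [ 0.23330472 -0.50840371 -4.7291489 ]
```

View pics/c3.png

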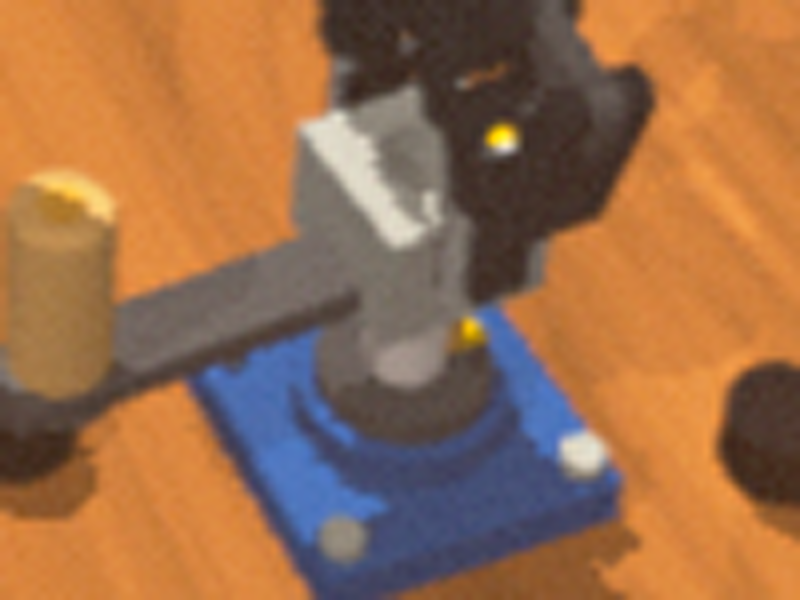

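Side view: the hub is right above the shaft at crop (405,370), pixel (386,291). The yellow mark is at crop (468,332). I'll check the centring from the grip top in this camera.

Run:
```python
import numpy as np
from h import *
s=dict(np.load("side2.npz"))
x,y,w,h=332,262,20,40; yy,xx=np.mgrid[y:y+h,x:x+w]; d=s["range_z"][y:y+h,x:x+w]
p=np.linalg.solve(s["mtx"],np.vstack([xx.ravel(),yy.ravel(),np.ones(xx.size)]))*d.ravel()
P=(s["pose"][:3,:3]@p+s["pose"][:3,3:]).T
zt=.1033-.0076+.047
q=P[(abs(P[:,2]-zt)<.004)&(P[:,1]<-.1)]; m=(q[:,:2].min(0)+q[:,:2].max(0))/2
print(len(q),q.mean(0),m,"hub side",m+.105*np.array([np.cos(np.radians(6.1)),np.sin(np.radians(6.1))]),"target .526 -.2065")
```

```text
113 [ 0.42229353 -0.21766952  0.14174999] [ 0.42261995 -0.21666026] hub side [ 0.52702544 -0.20550253] target .526 -.2065
```

```bash
python3 -m crank '[{"dp":[-0.03,0,-0.1],"angular":[0,0,0]},{"dp":[0,0,-0.1],"angular":[0,0,0]},{"dp":[0,0,-0.1],"angular":[0,0,0]},{"dp":[0,0,-0.1],"angular":[0,0,0]},{"dp":[0,0,0],"angular":[0,0,0]},{"dp":[0,0,0],"angular":[0,0,0]}]'
```

```text
t: 7.85
tcp_pos: [0.5299, -0.2054, 0.0907]
tool_rot: [0.999, 0.053, -0.0, -0.0]
force: [0.3, -0.5, -5.6]
finger_gap: 0.549
gripper_force: 63.1
```

```bash
python3 -m crank '[{"dp":[0,0,-0.05],"angular":[0,0,0]},{"dp":[0,0,-0.05],"angular":[0,0,0]},{"dp":[0,0,0],"angular":[0,0,0]},{"dp":[0,0,0],"angular":[0,0,0]}]'; python3 -m crank '[{"dp":[0,0,-0.05],"angular":[0,0,0]},{"dp":[0,0,-0.05],"angular":[0,0,0]},{"dp":[0,0,0],"angular":[0,0,0]},{"dp":[0,0,0],"angular":[0,0,0]}]'
```

```text
t: 8.25
tcp_pos: [0.5299, -0.2054, 0.0878]
tool_rot: [0.999, 0.053, -0.0, -0.0]
force: [0.5, 0.4, -5.4]
finger_gap: 0.55
gripper_force: 63.1
t: 8.65
tcp_pos: [0.5298, -0.2054, 0.0847]
tool_rot: [0.999, 0.053, -0.0, -0.0]
force: [-0.3, 0.1, -5.7]
finger_gap: 0.553
gripper_force: 63.1
```

```bash
python3 -m crank '[{"dp":[0,0,-0.1],"angular":[0,0,0]},{"dp":[0,0,-0.1],"angular":[0,0,0]},{"dp":[0,0,-0.1],"angular":[0,0,0]},{"dp":[0,0,0],"angular":[0,0,0]}]'; python3 -m crank '[{"dp":[0,0,-0.1],"angular":[0,0,0]},{"dp":[0,0,-0.1],"angular":[0,0,0]},{"dp":[0,0,-0.1],"angular":[0,0,0]},{"dp":[0,0,0],"angular":[0,0,0]}]'
```

```text
t: 9.05
tcp_pos: [0.5295, -0.2052, 0.0752]
tool_rot: [0.999, 0.053, -0.001, -0.0]
force: [-1.1, -0.3, -5.3]
finger_gap: 0.551
gripper_force: 63.1
t: 9.45
tcp_pos: [0.5296, -0.2052, 0.0663]
tool_rot: [0.999, 0.053, -0.0, -0.0]
force: [0.2, -0.2, -5.1]
finger_gap: 0.55
gripper_force: 63.1
```

```bash
python3 -m crank '[{"dp":[0,0,-0.05],"angular":[0,0,0]},{"dp":[0,0,-0.05],"angular":[0,0,0]},{"dp":[0,0,0],"angular":[0,0,0]},{"dp":[0,0,0],"angular":[0,0,0]}]'
```

```text
t: 9.85
tcp_pos: [0.5299, -0.2054, 0.0639]
tool_rot: [0.999, 0.053, 0.0, 0.0]
force: [-0.5, -0.2, -4.6]
finger_gap: 0.55
gripper_force: 63.4
```

```bash
python3 -m crank '[{"dp":[0,0,-0.05],"angular":[0,0,0]},{"dp":[0,0,0],"angular":[0,0,0]},{"dp":[0,0,0],"angular":[0,0,0]}]'
```

```text
t: 10.15
tcp_pos: [0.53, -0.2054, 0.0636]
tool_rot: [0.999, 0.053, 0.0, 0.0]
force: [-1.7, 0.8, 6.7]
finger_gap: 0.552
gripper_force: 64.4
```

```bash
python3 -m crank '[{"dp":[0,0,0],"angular":[0,0,0]},{"dp":[0,0,0],"angular":[0,0,0]},{"dp":[0,0,0],"angular":[0,0,0]},{"dp":[0,0,0],"angular":[0,0,0]},{"dp":[0,0,0],"angular":[0,0,0]},{"dp":[0,0,0],"angular":[0,0,0]},{"dp":[0,0,0],"angular":[0,0,0]},{"dp":[0,0,0],"angular":[0,0,0]},{"dp":[0,0,0.2],"angular":[0,0,0]},{"dp":[0,0,0.5],"angular":[0,0,0]},{"dp":[0,0,0.6],"angular":[0,0,0]},{"dp":[0,0,0.6],"angular":[0,0,0]},{"dp":[0,0,0.6],"angular":[0,0,0]},{"dp":[0,0,0],"angular":[0,0,0]},{"dp":[0,0,0],"angular":[0,0,0]}]' 0
python3 - <<'E'
from station import sense, vision
import cv2, numpy as np
from h import *
s=vision.snapshot("side"); np.savez("side3.npz",**s); im=s["image"]
cv2.imwrite("pics/c4.png",cv2.resize(im[245:345,320:440],(720,600),interpolation=cv2.INTER_CUBIC))
x,y,w,h=325,255,30,55; yy,xx=np.mgrid[y:y+h,x:x+w]; d=s["range_z"][y:y+h,x:x+w]
p=np.linalg.solve(s["mtx"],np.vstack([xx.ravel(),yy.ravel(),np.ones(xx.size)]))*d.ravel()
P=(s["pose"][:3,:3]@p+s["pose"][:3,3:]).T
q=P[(abs(P[:,2]-.103)<.006)&(P[:,1]<-.1)]; print("grip",len(q),q.mean(0),(q.min(0)+q.max(0))/2)
print(sense()["finger_gap"],sense()["tcp_pos"])
E
```

```text
t: 11.65
tcp_pos: [0.5299, -0.2054, 0.1376]
tool_rot: [0.999, 0.053, 0.0, 0.0]
force: [-0.3, 0.4, -0.8]
finger_gap: 0.997
gripper_force: 0.0
grip 133 [ 0.42103328 -0.21851704  0.10214785] [ 0.42135958 -0.21634575  0.10216732]
0.9968033467053562 [ 0.52949635 -0.20513752  0.13692997]
```

View pics/c4.png

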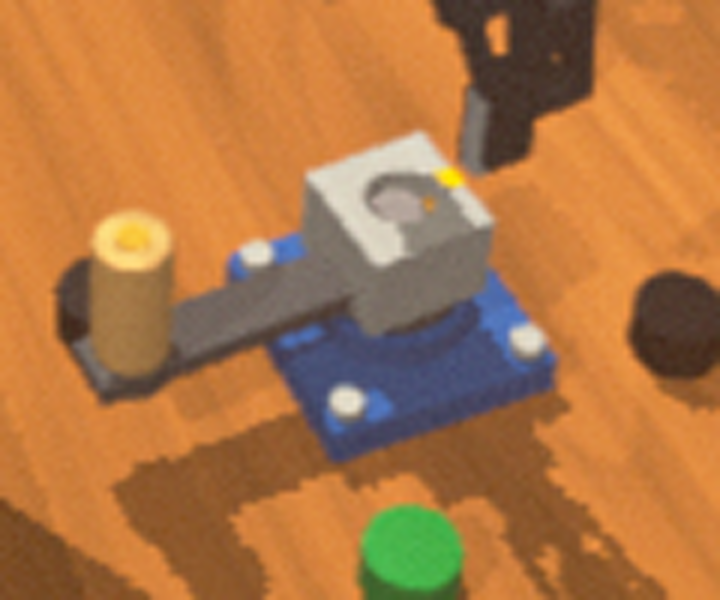

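Side view: the crank is seated, with the shaft visible in the bore at crop (395,200), the hub flush on the flange, and the grip at crop (132,240). Next I'll grasp the upright grip.

```bash
python3 -m crank '[{"dp":[-0.3,-0.06,0],"angular":[0,0,0]},{"dp":[-0.8,-0.1,0],"angular":[0,0,0]},{"dp":[-0.8,-0.1,0],"angular":[0,0,0]},{"dp":[-0.8,-0.1,0],"angular":[0,0,0]},{"dp":[-0.6,0,0],"angular":[0,0,0]},{"dp":[-0.2,0,-0.15],"angular":[0,0,0]},{"dp":[0,0,-0.4],"angular":[0,0,0]},{"dp":[0,0,-0.4],"angular":[0,0,0]},{"dp":[0,0,-0.4],"angular":[0,0,0]},{"dp":[0,0,-0.4],"angular":[0,0,0]},{"dp":[0,0,0],"angular":[0,0,0]},{"dp":[0,0,0],"angular":[0,0,0]}]'
python3 -m crank '[{"dp":[0,0,0],"angular":[0,0,0]},{"dp":[0,0,0],"angular":[0,0,0]},{"dp":[0,0,0],"angular":[0,0,0]},{"dp":[0,0,0],"angular":[0,0,0]},{"dp":[0,0,0],"angular":[0,0,0]},{"dp":[0,0,0],"angular":[0,0,0]},{"dp":[0,0,0],"angular":[0,0,0]},{"dp":[0,0,0],"angular":[0,0,0]},{"dp":[0,0,0],"angular":[0,0,0]},{"dp":[0,0,0],"angular":[0,0,0]}]' 1 25
python3 - <<'E'
import numpy as np
a=np.radians(-173.9+4*np.arange(19)); p=.105/.03*np.c_[np.cos(a),np.sin(a)]; print(np.diff(p,axis=0).round(2).tolist())
E
```

```text
t: 12.9
tcp_pos: [0.4248, -0.2161, 0.0843]
tool_rot: [0.999, 0.053, -0.0, -0.0]
force: [-0.5, 0.0, 0.5]
finger_gap: 1.002
gripper_force: 0.0
t: 13.9
tcp_pos: [0.4249, -0.2163, 0.0849]
tool_rot: [0.999, 0.053, 0.0, 0.0]
force: [-0.9, -0.6, 2.5]
finger_gap: 0.317
gripper_force: 27.3
[[0.03, -0.24], [0.05, -0.24], [0.07, -0.23], [0.08, -0.23], [0.1, -0.22], [0.12, -0.22], [0.13, -0.21], [0.14, -0.2], [0.16, -0.19], [0.17, -0.18], [0.18, -0.16], [0.19, -0.15], [0.2, -0.14], [0.21, -0.12], [0.22, -0.11], [0.23, -0.09], [0.23, -0.08], [0.24, -0.06]]
```

```bash
python3 -m crank '[{"dp":[0.03,-0.24,0],"angular":[0,0,4]},{"dp":[0.05,-0.24,0],"angular":[0,0,4]},{"dp":[0.07,-0.23,0],"angular":[0,0,4]},{"dp":[0.08,-0.23,0],"angular":[0,0,4]},{"dp":[0.1,-0.22,0],"angular":[0,0,4]},{"dp":[0,0,0],"angular":[0,0,0]}]'; python3 -m crank '[{"dp":[0.12,-0.22,0],"angular":[0,0,4]},{"dp":[0.13,-0.21,0],"angular":[0,0,4]},{"dp":[0.14,-0.2,0],"angular":[0,0,4]},{"dp":[0.16,-0.19,0],"angular":[0,0,4]},{"dp":[0.17,-0.18,0],"angular":[0,0,4]},{"dp":[0.18,-0.16,0],"angular":[0,0,4]},{"dp":[0,0,0],"angular":[0,0,0]}]'
```

```text
t: 14.5
tcp_pos: [0.4348, -0.2515, 0.0848]
tool_rot: [0.974, 0.225, -0.0, -0.0]
force: [-2.0, -0.3, 3.4]
finger_gap: 0.315
gripper_force: 27.4
t: 15.2
tcp_pos: [0.4618, -0.2862, 0.0848]
tool_rot: [0.906, 0.423, -0.0, 0.0]
force: [-2.3, -3.0, 4.1]
finger_gap: 0.318
gripper_force: 27.5
```

```bash
python3 -m crank '[{"dp":[0.19,-0.15,0],"angular":[0,0,4]},{"dp":[0.2,-0.14,0],"angular":[0,0,4]},{"dp":[0.21,-0.12,0],"angular":[0,0,4]},{"dp":[0,0,0],"angular":[0,0,0]}]'; python3 -m crank '[{"dp":[0.11,-0.06,0],"angular":[0,0,2]},{"dp":[0.11,-0.06,0],"angular":[0,0,2]},{"dp":[0,0,0],"angular":[0,0,0]},{"dp":[0,0,0],"angular":[0,0,0]}]'
```

```text
t: 15.6
tcp_pos: [0.4801, -0.2984, 0.0849]
tool_rot: [0.857, 0.515, -0.0, 0.0]
force: [-1.4, -2.7, 4.0]
finger_gap: 0.316
gripper_force: 27.4
t: 16.0
tcp_pos: [0.4864, -0.3015, 0.0849]
tool_rot: [0.839, 0.544, 0.0, 0.0]
force: [-0.4, -0.8, 3.0]
finger_gap: 0.322
gripper_force: 27.3
```

```bash
python3 -m crank '[{"dp":[0.11,-0.05,0],"angular":[0,0,2]},{"dp":[0.11,-0.05,0],"angular":[0,0,2]},{"dp":[0,0,0],"angular":[0,0,0]},{"dp":[0,0,0],"angular":[0,0,0]}]'; python3 -m crank '[{"dp":[0.11,-0.04,0],"angular":[0,0,2]},{"dp":[0,0,0],"angular":[0,0,0]},{"dp":[0,0,0],"angular":[0,0,0]}]'
```

```text
t: 16.4
tcp_pos: [0.4934, -0.3047, 0.0849]
tool_rot: [0.819, 0.573, 0.0, 0.001]
force: [2.6, -0.2, 1.2]
finger_gap: 0.321
gripper_force: 27.3
t: 16.7
tcp_pos: [0.4969, -0.3061, 0.085]
tool_rot: [0.809, 0.587, 0.0, 0.001]
force: [3.6, -1.1, 2.1]
finger_gap: 0.319
gripper_force: 27.2
```

```bash
python3 -m crank '[{"dp":[0.11,-0.035,0],"angular":[0,0,2]},{"dp":[0,0,0],"angular":[0,0,0]},{"dp":[0,0,0],"angular":[0,0,0]}]'; python3 -m crank '[{"dp":[0.11,-0.03,0],"angular":[0,0,2]},{"dp":[0,0,0],"angular":[0,0,0]},{"dp":[0,0,0],"angular":[0,0,0]}]'
python3 - <<'E'
from station import vision
import cv2
t=vision.snapshot("top")["image"][170:230,380:460];s=vision.snapshot("side")["image"][260:350,330:420]
import numpy as np
cv2.imwrite("pics/c5.png",np.hstack([cv2.resize(t,(400,400)),cv2.resize(s,(400,400),interpolation=cv2.INTER_CUBIC)]))
E
```

```text
t: 17.0
tcp_pos: [0.5004, -0.3074, 0.085]
tool_rot: [0.799, 0.601, 0.001, 0.001]
force: [5.0, -1.3, 1.0]
finger_gap: 0.32
gripper_force: 27.2
t: 17.3
tcp_pos: [0.5028, -0.3082, 0.085]
tool_rot: [0.788, 0.616, -0.0, 0.0]
force: [2.9, -2.9, 3.1]
finger_gap: 0.316
gripper_force: 27.3
```

View pics/c5.png

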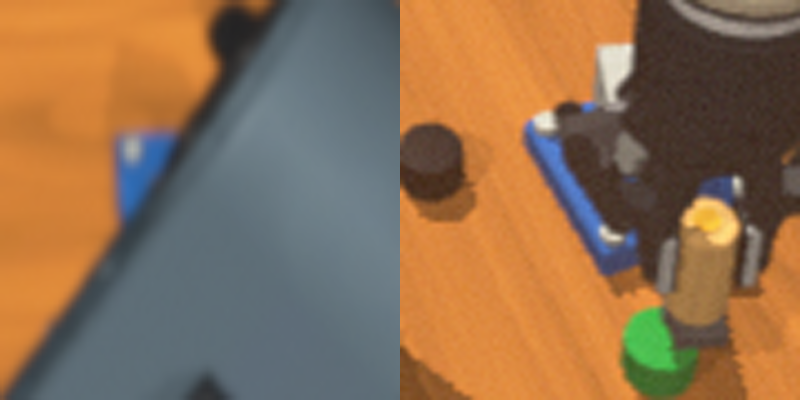

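Side view: the grip at crop (710,220) is held between the fingers, over the edge of the green pad at crop (660,345). I'll push once more to confirm the stop.

```bash
python3 -m crank '[{"dp":[0.1,-0.03,0],"angular":[0,0,1]},{"dp":[0,0,0],"angular":[0,0,0]},{"dp":[0,0,0],"angular":[0,0,0]}]'; python3 -m crank '[{"dp":[0.1,-0.03,0],"angular":[0,0,1]},{"dp":[0,0,0],"angular":[0,0,0]},{"dp":[0,0,0],"angular":[0,0,0]}]'
```

```text
t: 17.7
tcp_pos: [0.5049, -0.3087, 0.0848]
tool_rot: [0.782, 0.623, -0.001, -0.001]
force: [-2.8, -4.5, 5.3]
finger_gap: 0.32
gripper_force: 27.6
t: 18.0
tcp_pos: [0.5068, -0.3091, 0.0847]
tool_rot: [0.777, 0.63, -0.001, -0.002]
force: [-5.6, -4.5, 5.7]
finger_gap: 0.318
gripper_force: 27.7
```

```bash
python3 -m crank '[{"dp":[0.1,0,0],"angular":[0,0,0]},{"dp":[0,0,0],"angular":[0,0,0]},{"dp":[0,0,0],"angular":[0,0,0]}]'; python3 -m crank '[{"dp":[-0.12,0.02,0],"angular":[0,0,-1]},{"dp":[0,0,0],"angular":[0,0,0]},{"dp":[0,0,0],"angular":[0,0,0]}]'
```

```text
t: 18.3
tcp_pos: [0.5079, -0.3092, 0.0847]
tool_rot: [0.776, 0.631, -0.003, -0.003]
force: [-10.9, -5.4, 8.9]
finger_gap: 0.319
gripper_force: 28.1
t: 18.6
tcp_pos: [0.5062, -0.3089, 0.0847]
tool_rot: [0.782, 0.624, -0.002, -0.002]
force: [-5.1, -4.4, 6.3]
finger_gap: 0.322
gripper_force: 27.6
```

It's at the stop: force rose to 11 N with little motion. Now I'll release and rise.

```bash
python3 -m crank '[{"dp":[0,0,0],"angular":[0,0,0]},{"dp":[0,0,0],"angular":[0,0,0]},{"dp":[0,0,0],"angular":[0,0,0]},{"dp":[0,0,0],"angular":[0,0,0]},{"dp":[0,0,0],"angular":[0,0,0]},{"dp":[0,0,0],"angular":[0,0,0]},{"dp":[0,0,0],"angular":[0,0,0]},{"dp":[0,0,0],"angular":[0,0,0]},{"dp":[0,0,0.2],"angular":[0,0,0]},{"dp":[0,0,0.5],"angular":[0,0,0]},{"dp":[0,0,0.8],"angular":[0,0,0]},{"dp":[0,0,0.8],"angular":[0,0,0]},{"dp":[0,0,0.8],"angular":[0,0,0]},{"dp":[0,0,0.8],"angular":[0,0,0]},{"dp":[0,0,0.5],"angular":[0,0,0]},{"dp":[-0.5,1,0],"angular":[0,0,0]},{"dp":[-0.5,1,0],"angular":[0,0,0]},{"dp":[0,1,0],"angular":[0,0,0]},{"dp":[0,1,0],"angular":[0,0,0]},{"dp":[0,1,0],"angular":[0,0,0]}]' 0
python3 -m crank '[{"dp":[0,1,0],"angular":[0,0,0]},{"dp":[0,1,0],"angular":[0,0,0]},{"dp":[0,1,0],"angular":[0,0,0]},{"dp":[0,1,0],"angular":[0,0,0]},{"dp":[0,1,0],"angular":[0,0,0]},{"dp":[0,0,0],"angular":[0,0,0]},{"dp":[0,0,0],"angular":[0,0,0]}]'
python3 - <<'E'
from station import vision
from h import *
S=vision.snapshot("side");T=vision.snapshot("top")
cv2.imwrite("pics/c6.png",np.hstack([cv2.resize(T["image"][160:240,380:460],(400,400)),cv2.resize(S["image"][240:350,330:440],(400,400),interpolation=cv2.INTER_CUBIC)]))
for n,s,r in(("top",T,(435,195,30,25)),("side",S,(375,290,50,50))):
    x,y,w,h=r; yy,xx=np.mgrid[y:y+h,x:x+w]; d=s["range_z"][y:y+h,x:x+w]
    p=np.linalg.solve(s["mtx"],np.vstack([xx.ravel(),yy.ravel(),np.ones(xx.size)]))*d.ravel()
    P=(s["pose"][:3,:3]@p+s["pose"][:3,3:]).T; q=P[(P[:,2]>.095)&(P[:,2]<.11)&(P[:,1]<-.25)]
    print(n,"grip",len(q),(q.min(0)+q.max(0))/2,q.mean(0))
E
```

```text
t: 20.6
tcp_pos: [0.478, -0.158, 0.2174]
tool_rot: [0.782, 0.623, 0.0, 0.0]
force: [0.1, -0.3, -0.6]
finger_gap: 1.001
gripper_force: 0.0
t: 21.3
tcp_pos: [0.4784, -0.0086, 0.2173]
tool_rot: [0.782, 0.624, 0.0, 0.0]
force: [0.2, -0.6, 0.4]
finger_gap: 1.002
gripper_force: 0.0
top grip 60 [ 0.50477539 -0.30530524  0.10316794] [ 0.50361905 -0.30525677  0.10297673]
side grip 164 [ 0.50059341 -0.30800115  0.10071728] [ 0.49994773 -0.31031008  0.10169463]
```

View pics/c6.png

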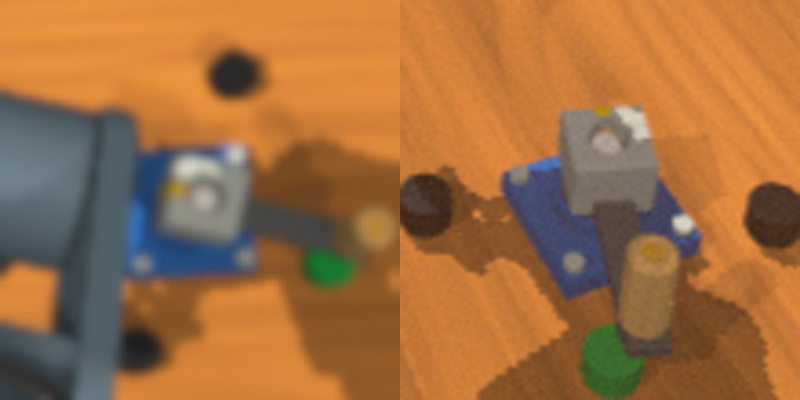

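Both cameras show the crank seated with its grip 14 mm from the green pad's centre (limit 25 mm). The gripper is clear, so I'm handing it in.

```bash
python3 -c "
from station import order; print(order.sign_off())"
```

```text
the job is handed in; nothing more can be done
None
```

I fitted crank b fully home on the keyed shaft, swung it counter-clockwise to the stop, and let go with its grip about 14 mm from the green pad's centre (limit 25 mm). I handed the job in at about 21 s of the allowed 59 s; the sign-off returned no verdict.

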